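Brush the rinds off the cheese cutter

TASK

Brush the four cheese rinds off the bed of the wire cheese cutter into its catch tray, touching them only with the T-shaped brush. The brush is parked with its handle under the steel riser: draw it out by its head, put it down on the counter and let go, then take it again by its handle so that its head can be pushed right through under the wire frame. Once all four are in the tray, put the brush back down on the counter, level on its bristles and clear of the riser, and let go, leaving the bowl, pot lid, spatula and spoons where they are.

Things in the scene. Friction and masses are not known exactly. Their poses are not given: they have to be found in the camera images.
- brush: T-shaped wooden brush, bristles down. Origin on the bristle plane under the middle of the head; +x out of the head's front, away from the handle. Bristle pad 36 (x) x 92 (y) mm, 26 high; on it the head block 40 x 54 mm, 56 mm high at its top. Handle back to x = -245 mm, 18 wide, 16 high, its axis 40 mm above the bristle plane; a heel at its end keeps it level. 0.14 kg.
- brush_grip (a point): point on the handle's axis, 175 mm behind the head's middle and 40 mm above the bristle plane: a hold here is far enough back to push the head right through the cutter
- riser: low steel shelf fixed on the counter; origin on the counter under its middle. Roof 190 (x) x 220 (y) mm, underside 72 and top 86 mm up, a 12 mm high tin on it; thin corner legs, open on its +y and -y sides. The brush is parked with its handle under the roof and its head out beyond the +y edge.
- cutter: wire cheese cutter, fixed. Origin on the counter under the middle of its bed. Bed top 30 mm up, 180 mm long along y (-90 to +90), open at both ends, between guide walls (inner faces at x = -56 and +56, tops 46 mm up). The rinds lie on it under the wire frame; the catch tray joins its +y end. A lever bow leans over the tray, 225 mm high at y = +115 mm.
- wire_frame (a point): middle of the underside of the cutter's open wire frame, 100 mm above the counter (axes as the cutter's). The frame is 136 (x) x 110 (y) mm, 10 mm thick, on four 10 mm posts standing on the guide walls (x = +-62, y = +-50 mm).
- tray (a point): middle of the inner floor of the cutter's catch tray (axes as the cutter's), 4 mm above the counter. Inside 130 (x) x 114 (y) mm, rim 26 mm above the counter, 4 mm below the bed.
- rind1: one of four alike chunky pieces of hard cheese rind, 34 x 26 x 18 mm, 18 g, lying on the cutter's bed under the wire frame; origin in the middle of its underside
- rind2: one of four alike chunky pieces of hard cheese rind, 34 x 26 x 18 mm, 18 g, lying on the cutter's bed under the wire frame; origin in the middle of its underside
- rind3: one of four alike chunky pieces of hard cheese rind, 34 x 26 x 18 mm, 18 g, lying on the cutter's bed under the wire frame; origin in the middle of its underside
- rind4: one of four alike chunky pieces of hard cheese rind, 34 x 26 x 18 mm, 18 g, lying on the cutter's bed under the wire frame; origin in the middle of its underside
- bowl: white ceramic bowl, 130 mm across, 60 mm high, standing by; origin under its middle
- pot_lid: aluminium pot lid, 160 mm across, 40 mm high to the top of its knob, standing by; origin under its middle
- spatula: beechwood spatula lying flat, 275 mm long along x (from -145 to +130 mm), 55 mm wide at the blade (+x end), 10 mm high, standing by; origin on its underside
- spoons: nested steel measuring spoons, handles to -x, 122 mm long (from -100 to +22 mm), 44 mm wide, 15 mm high, standing by; origin under the bowls of the spoons

How it is judged:
By the outcome, as a careful person would: the job done as asked, in the order asked, and still so for the second after the job is handed in, with the robot touching nothing.
It also fails if it takes over 64 s, if anything falls off the work surface, if the arm or the gripper's body presses on something with over 40 N, if the wrist force passes 120 N, or if a joint passes its speed limit or range.

ROBOT

A 7-joint arm with a two-finger parallel gripper is mounted at the origin on the work surface. World frame = base frame: x ahead of the robot, y to its left, z up, the work surface at z = 0. Lengths are in m, angles in rad, forces in N, time in s.
With the tool pointing down it reaches from about 0.4 to 0.85 m from the base axis. Payload 10.4 kg.
Tool frame: the origin (TCP) lies midway between the tips of the shut fingers; the grasp point (between the pads) lies 19 mm behind it; z points along the fingers, y is the line along which they close (so a half turn about z gives the same grasp; the last joint's range is limited). The gripper opens to 85 mm and grips with 20 to 120 N. Pads are 22 mm wide; open, the fingers measure 114 mm over their backs; the gripper's body (76 mm by 85 mm) begins 54 mm behind the grasp point. The pads swing forward as they close: fully open they stand 13 mm farther back than shut.
Start: joints at [1.214, 0.332, -0.065, 1.46, 0.022, 1.35, -0.088], TCP at [0.205, -0.591, 0.231] pointing down, gripper open.
Joint ranges: [-2.6, 2.6], [-0.5, 2.12], [-1.47, 1.34], [0.16, 2.42], [-1.27, 4.41], [0.06, 2.06], [-2.6, 2.6]. Speed limits (rad/s): [2.22, 2.22, 2.79, 2.79, 3.14, 3.14, 3.14].

INTERFACE

Orientations are given as a unit quaternion [x, y, z, w].
In Python, from workcell import telemetry, vision, hand_in gives the robot as it stands.
- The arm moves only by the tool apply_moves, never from a script. Its argument "plan" is a list that holds one entry, the list of rows, each a list of 5 numbers: the shift along the tool's x, y, z in m, then the turn about the tool's z in degrees, then the finger opening in m, from 0 to 0.0854. In form: [[[dx, dy, dz, roll, grip], ...]]. A call has 1 to 20 rows; each row is the pose to reach, as a shift and turn from the pose commanded when the call began, along the tool's axes at that moment; what a row does not reach only later rows make up. A row lasts 1/8 s, in which the tool goes at most 62.5 mm and 10.7 degrees, less where a joint would pass 70% of its speed; a pose out of reach is approached as far as the arm can. A call with a gripper value outside its range is refused whole. The fingers move at their own pace and stop on an object; "force" is the grip in N (left out, the last holds). Time passes only in rows, so rows that repeat a pose let the fingers close. It gives the time, the measured TCP pose, the force, the opening and the grip force at its end, in the units of the state.
- telemetry.observe(): the state, without advancing time (a new reading comes with each control period).
- vision.get_image(name): name is "scene" or "top" or "wrist"; returns the picture (384x512x3 uint8, blue, green, red); there is no depth.
- vision.camera_info(name): a dict with "vfov" (degrees; the focal length in pixels is half the picture's height over the tangent of half this angle, whatever the lens; pixels are square), "cx", "cy" (the principal point, pixels), "distortion" ([k1, k2, p1, p2, k3] as OpenCV has them; the pictures are not rectified), "extrinsics" (4x4, takes a point from camera to world coordinates); the wrist camera has in their place "mount" (4x4, takes a point from camera to tool coordinates, whose origin is the TCP and whose axes are the flange's). Camera axes: x right, y up, looking along -z (the intrinsics and any distortion apply to the point x, -y, -z); pixel columns grow to the right and rows downward; lengths in m; the calibration is good to about 2 mm. A picture is of the moment at which its call begins: read the wrist's pose just before it. camera_info takes no time and is no camera call.
- hand_in(): hands the job in; it is judged then, once.
The state is a dict: "t": time; "joints": joint angles; "joint_velocities": joint speeds; "joint_efforts": joint torques, N m; "tcp_pos": TCP position; "eef_rot": TCP orientation; "contact_force": force on the tool from outside, world axes, zero at the start; "torque": the same for the moment, N m; "width": opening from 0.0 (shut) to 1.0 (fully open); "grip_force": force on a finger pad.
Only numpy, scipy, OpenCV 4.12 (cv2) and the standard library are available. Lean on these libraries where they do the work, as an engineer would, in place of code of your own. Each camera call takes 0.05 s, during which the arm holds its last target. There are 200 camera calls.

## Working session

There is one attempt and no reset: what is moved stays moved. The work goes in short steps, Python scripts to look and compute and a tool call to move; the robot and the scene stay as the last step left them, time stands still between calls to the robot, and variables do not carry over. Pictures are saved under pics/ and viewed, at most 13 in all, crops included, and the job is handed in when it is done.

Besides the shell and the picture viewer there is one more tool, called after "Call:" in YAML: its name, and indented under it one key for each argument. apply_moves: Moves the arm, as the interface text tells. Its arguments: {"type":"object","properties":{"plan":{"type":"array","items":{"type":"array","items":{"type":"array","items":{"type":"number"}}}},"force":{"type":"number"}},"required":["plan"]}

```bash
mkdir -p pics; ls
python3 - <<'E'
from workcell import telemetry, vision
import cv2,json
s=telemetry.observe(); print(s)
for n in("top","scene"):
    cv2.imwrite(f"pics/{n}0.png",cv2.resize(vision.get_image(n),None,fx=1.5,fy=1.5,interpolation=cv2.INTER_CUBIC))
for n in("top","scene","wrist"):
    print(n,vision.camera_info(n))
E
```

```text
pics
{'t': 0.0, 'joints': array([ 1.21440562,  0.33287514, -0.06471144,  1.46094788,  0.02157985,
        1.34992346, -0.08848041]), 'joint_velocities': array([ 0.0026197 , -0.0002994 , -0.00026399, -0.00138228, -0.00034818,
        0.00205454,  0.00229433]), 'joint_efforts': array([ 1.42007415e-03, -6.25447583e+01,  5.04451222e-02, -3.91603053e+01,
        1.64155243e-02,  1.01899111e-02, -4.60145714e-06]), 'tcp_pos': array([ 0.20464649, -0.59013567,  0.23051079]), 'eef_rot': array([ 9.86101093e-01,  1.66144825e-01, -1.43658668e-04, -7.15316576e-04]), 'contact_force': array([-0.62666116, -0.54947281,  1.05191662]), 'torque': array([ 0.01730123, -0.0447222 ,  0.01925525]), 'grip_force': 0.0, 'width': 0.9976368142482448}
top {'vfov': 43.157941076461476, 'cx': 255.87985574541935, 'cy': 185.10519591549277, 'distortion': array([0.01132521, 0.        , 0.        , 0.        , 0.        ]), 'extrinsics': array([[-0.00646183,  0.99018552, -0.13960973,  0.37038378],
       [-0.99996452, -0.00564401,  0.00625298, -0.05021995],
       [ 0.00540365,  0.13964518,  0.99018686,  1.40690507],
     
[... 314 characters left out ...]
 0.704697  ,  0.4356224 , -0.56003148, -0.73449576],
       [-0.00259944,  0.79090316,  0.6119358 ,  0.85295899],
       [ 0.        ,  0.        ,  0.        ,  1.        ]])}
wrist {'vfov': 70.98428897491671, 'cx': 254.6997119141279, 'cy': 191.35599681683019, 'distortion': array([-0.01121978,  0.        ,  0.        ,  0.        ,  0.        ]), 'mount': array([[-8.17696722e-04,  9.46705119e-01,  3.22100525e-01,
         8.29981106e-02],
       [ 9.99999478e-01,  9.71340722e-04, -3.16289267e-04,
        -9.53949231e-06],
       [-6.12302025e-04,  3.22100098e-01, -9.46705420e-01,
        -1.42600757e-01],
       [ 0.00000000e+00,  0.00000000e+00,  0.00000000e+00,
         1.00000000e+00]])}
```

View pics/top0.png

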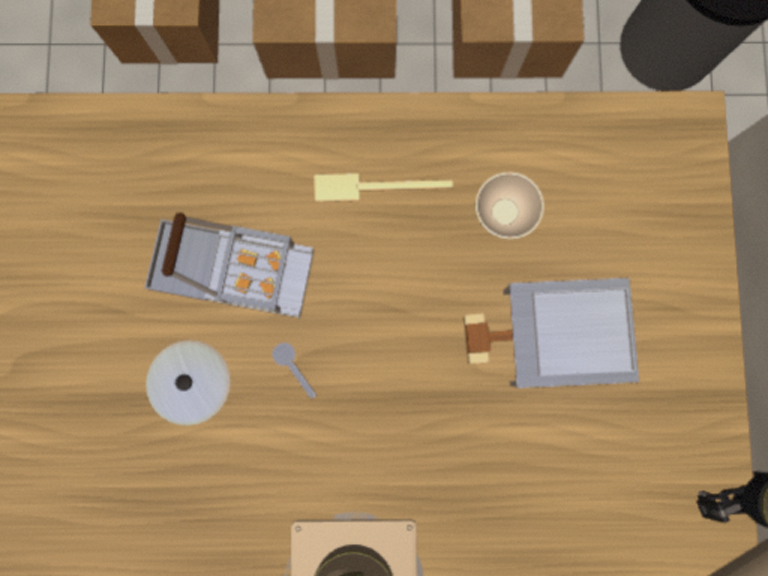

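View pics/scene0.png

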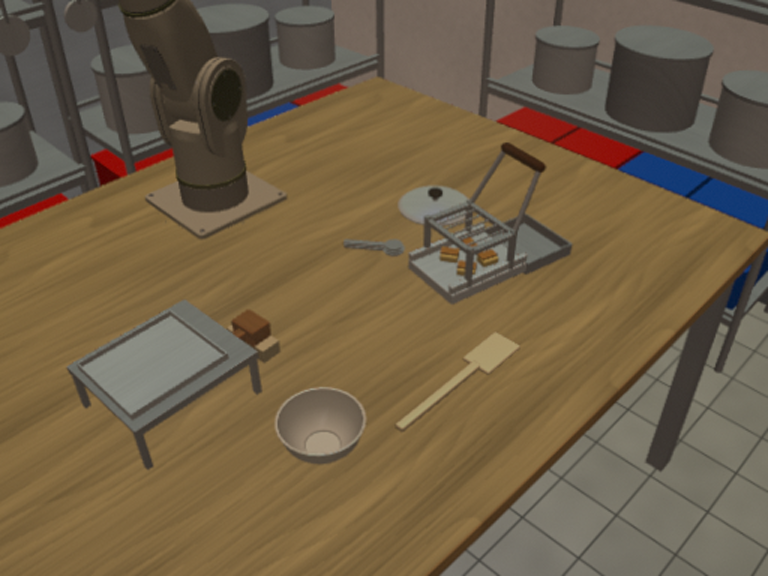

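The top view shows the brush head at about (478,338), with its handle going right under the riser at (575,333). The cutter is at about (260,270), with its tray to the left at (190,258). The lid, spoons, spatula and bowl stand clear. I'll enlarge both areas for measuring.

```bash
cat > h.py <<'E'
import numpy as np, cv2
from workcell import telemetry, vision
def K(i): 
    f=192/np.tan(np.radians(i["vfov"]/2)); return np.array([[f,0,i["cx"]],[0,f,i["cy"]],[0,0,1.]])
def back(i,T,uv,z):
    p=cv2.undistortPoints(np.array([[uv]],float),K(i),i["distortion"])[0,0]
    d=T[:3,:3]@np.array([p[0],-p[1],-1]); o=T[:3,3]
    return o+d*(z-o[2])/d[2]
def px(name,uv,z):
    i=vision.camera_info(name); return back(i,i["extrinsics"],uv,z)
def proj(name,P):
    i=vision.camera_info(name);T=i["extrinsics"]
    q=(np.atleast_2d(P)-T[:3,3])@T[:3,:3]; q=q*[1,-1,-1]
    return cv2.projectPoints(q,np.zeros(3),np.zeros(3),K(i),i["distortion"])[0][:,0]
E
python3 - <<'E'
import cv2,numpy as np
from h import *
im=vision.get_image("top")
a=cv2.resize(im[130:225,90:220],None,fx=6,fy=6,interpolation=cv2.INTER_CUBIC)
b=cv2.resize(im[180:265,300:430],None,fx=6,fy=6,interpolation=cv2.INTER_CUBIC)
cv2.imwrite("pics/a.png",a);cv2.imwrite("pics/b.png",b)
E
```

```text
(no output)
```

View pics/a.png

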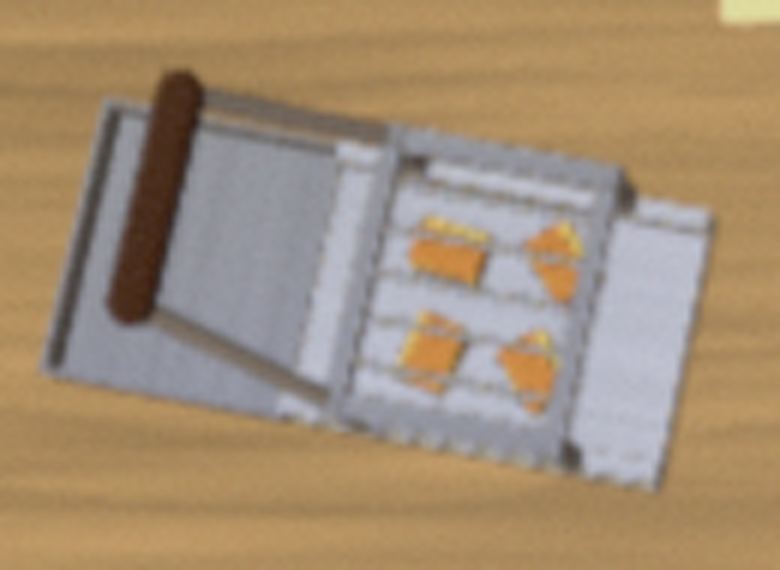

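View pics/b.png

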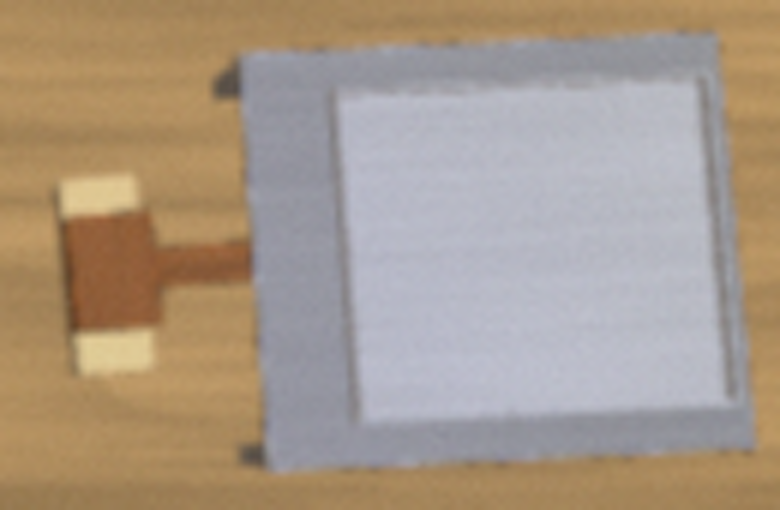

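Crop a shows the wire frame corners at about (395,125), (632,172), (567,467), (328,418) with the rinds inside. Tray outer-left corners are at (107,97) and (43,375), and the bed end is at (713,210) and (658,490). Crop b shows the pad corners at (59,180), (135,175), (155,372), (79,376), and the block top from (65,215) to (160,327). The riser roof corners are (240,53), (716,35), (752,450), (268,470).

```bash
cat > m.py <<'E'
from h import *
from scipy.optimize import least_squares
def fit(name,uv,obj,x0):
    uv=np.array(uv,float); obj=np.array(obj,float)
    def W(p): c,s=np.cos(p[2]),np.sin(p[2]); return np.c_[p[0]+c*obj[:,0]-s*obj[:,1],p[1]+s*obj[:,0]+c*obj[:,1],obj[:,2]]
    r=least_squares(lambda p:(proj(name,W(p))-uv).ravel(),x0)
    return r.x,r.fun.reshape(-1,2)
E
python3 - <<'E'
from m import *
np.set_printoptions(precision=4,suppress=True)
A=lambda L:[[90+(u+.5)/6-.5,130+(v+.5)/6-.5] for u,v in L]
B=lambda L:[[300+(u+.5)/6-.5,180+(v+.5)/6-.5] for u,v in L]
# cutter
p,r=fit("top",A([(395,123),(632,172),(567,467),(328,418),(713,210),(658,490)]),
 [(.068,.055,.11),(.068,-.055,.11),(-.068,-.055,.11),(-.068,.055,.11),(.066,-.09,.046),(-.066,-.09,.046)],[.5,.2,0])
print("cutter",p,np.degrees(p[2]));print(r*1)
p2,r=fit("top",B([(240,53),(716,35),(752,450),(268,470)]),[(.095,.11,.086),(.095,-.11,.086),(-.095,-.11,.086),(-.095,.11,.086)],[.4,-.3,0])
print("riser",p2,np.degrees(p2[2]));print(r)
# brush: +x world +y approx -> yaw ~ 90deg. 
p3,r=fit("top",B([(59,180),(135,175),(155,372),(79,376),(65,215),(72,331),(160,327),(152,212)]),
 [(.018,-.046,.026),(-.018,-.046,.026),(-.018,.046,.026),(.018,.046,.026),(.02,-.027,.056),(.02,.027,.056),(-.02,.027,.056),(-.02,-.027,.056)],[.4,-.2,1.57])
print("brush",p3,np.degrees(p3[2]));print(r)
c,s=np.cos(p[2]),np.sin(p[2])
for n,u in dict(r1=(445,258),r2=(557,268),r3=(433,355),r4=(532,378)).items():
    w=px("top",A([u])[0],.048)[:2]-p[:2]; print(n,c*w[0]+s*w[1],-s*w[0]+c*w[1])
for n,u,z in (("bowl",(509,206),.06),("lid",(187,383),.01),("spoon",(283,353),.01),("spoonend",(313,396),.01),("spat",(315,190),.01),("spat end",(452,184),.01)):
    print(n,px("top",(np.array(u)+.5)/1.5-.5,z))
print("tray rim", [ (c*(w:=px("top",a,.026)[:2]-p[:2])[0]+s*w[1],-s*w[0]+c*w[1]) for a in A([(107,97),(43,375)])])
E
```

```text
cutter [ 0.5727  0.1749 -0.199 ] -11.400522190565775
[[-0.3775  0.307 ]
 [-0.2857 -0.2099]
 [-0.0564 -0.42  ]
 [-0.3729 -0.0861]
 [ 0.8     0.8436]
 [ 0.3455 -0.4035]]
riser [ 0.4554 -0.4008  0.0339] 1.9412164702145622
[[-0.2952 -0.1939]
 [ 0.2485 -0.3318]
 [ 0.4473  0.2794]
 [-0.4017  0.2088]]
brush [ 0.4484 -0.2322  1.6334] 93.58673738831895
[[ 0.0459  0.1605]
 [-0.0563  0.1337]
 [-0.5192 -0.3339]
 [-0.535  -0.1219]
 [ 0.1418  0.1977]
 [ 0.6293  0.2878]
 [ 0.337  -0.0387]
 [-0.0642 -0.2829]]
r1 0.020750404192183113 0.03184267205532067
r2 0.02622922827669532 -0.02099764804057559
r3 -0.02544956433033392 0.027328104855327887
r4 -0.027177491576423986 -0.020588313753355632
bowl [ 0.6966 -0.2964  0.06  ]
lid [0.3685 0.3155 0.01  ]
spoon [0.4238 0.1347 0.01  ]
spoonend [0.3424 0.0769 0.01  ]
spat [0.7429 0.0759 0.01  ]
spat end [ 0.7537 -0.1943  0.01  ]
tray rim [(np.float64(0.0691974676554567), np.float64(0.21354271389542778)), (np.float64(-0.06834900503975944), np.float64(0.21183465612240338))]
```

Call:
apply_moves:
  plan:
    - [[0.035,-0.026,0,-7.5,0.085],[0.07,-0.052,0,-15,0.085],[0.105,-0.078,0,-22.5,0.085],[0.14,-0.104,0,-30,0.085],[0.174,-0.13,0,-37.5,0.085],[0.209,-0.155,0,-45,0.085],[0.244,-0.181,0,-52.5,0.085],[0.279,-0.207,0.02,-60,0.085],[0.314,-0.233,0.04,-67.5,0.085],[0.3476,-0.2582,0.06,-74.5,0.085],[0.3476,-0.2582,0.08,-74.5,0.085],[0.3476,-0.2582,0.08,-74.5,0.085],[0.3476,-0.2582,0.08,-74.5,0.085]]
  force: 60

```text
t: 1.78
tcp_pos: [0.4486, -0.2334, 0.152]
eef_rot: [0.685, 0.729, -0.0, 0.0]
contact_force: [-0.3, 0.3, 0.6]
width: 1.0
grip_force: 0.0
```

```bash
cat >> h.py <<'E'
def wpx(uv,z,s):
    from scipy.spatial.transform import Rotation as R
    i=vision.camera_info("wrist");T=np.eye(4);T[:3,:3]=R.from_quat(s["eef_rot"]).as_matrix();T[:3,3]=s["tcp_pos"]
    return back(i,T@i["mount"],uv,z)
E
python3 - <<'E'
from h import *
s=telemetry.observe();print(s["t"],s["tcp_pos"],s["eef_rot"],s["joints"])
cv2.imwrite("pics/w1.png",cv2.resize(vision.get_image("wrist"),None,fx=1.5,fy=1.5))
E
```

```text
1.775 [ 0.44859341 -0.23336715  0.15198867] [ 6.84845876e-01  7.28687873e-01 -2.08755326e-06  3.31813359e-04] [ 0.83992363  0.16770478 -0.48887539  1.85223074  0.08659622  1.14180589
  0.38284854]
```

View pics/w1.png

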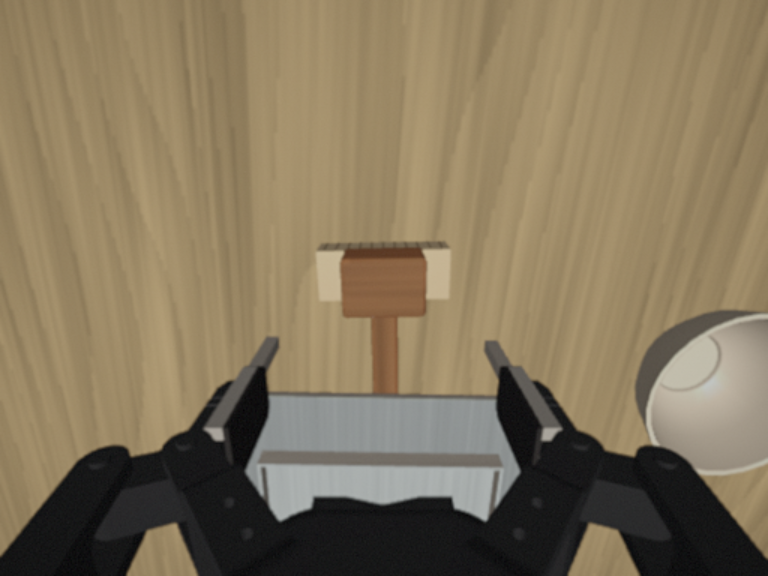

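The wrist view shows the head square to the gripper: block top from (342,260) to (426,317), pad from (318,250) to (450,300). I'll check these against the top-view fit.

Run:
```python
from h import *
s=telemetry.observe()
for u,z in (((342,260),.056),((425,260),.056),((341,317),.056),((426,317),.056),((319,301),.026),((450,299),.026),((385,318),.048),((385,394),.048)):
    print(u,wpx((np.array(u)+.5)/1.5-.5,z,s).round(4))
```

```text
(342, 260) [ 0.4231 -0.2159  0.056 ]
(425, 260) [ 0.4737 -0.2128  0.056 ]
(341, 317) [ 0.4235 -0.2537  0.056 ]
(426, 317) [ 0.4779 -0.2504  0.056 ]
(319, 301) [ 0.4051 -0.2552  0.026 ]
(450, 299) [ 0.498  -0.2481  0.026 ]
(385, 318) [ 0.452  -0.2561  0.048 ]
(385, 394) [ 0.4557 -0.3146  0.048 ]
```

Call:
apply_moves:
  plan:
    - [[0.001,0.001,0.03,0,0.085],[0.001,0.001,0.06,0,0.085],[0.001,0.001,0.09,0,0.085],[0.001,0.001,0.11,0,0.085],[0.001,0.001,0.125,0,0.085],[0.001,0.001,0.125,0,0.085],[0.001,0.001,0.125,0,0.03],[0.001,0.001,0.125,0,0.03],[0.001,0.001,0.125,0,0.03],[0.001,0.001,0.125,0,0.03],[0.001,0.001,0.125,0,0.03],[0.001,0.001,0.125,0,0.03]]
  force: 60

```text
t: 3.32
tcp_pos: [0.4504, -0.2321, 0.0275]
eef_rot: [0.684, 0.729, 0.0, 0.001]
contact_force: [0.1, -0.8, 6.3]
width: 0.622
grip_force: 63.8
```

Call:
apply_moves:
  plan:
    - [[0,0,-0.004,0,0.03],[0.01,0,-0.004,0,0.03],[0.03,0,-0.004,0,0.03],[0.055,0,-0.004,0,0.03],[0.08,0,-0.004,0,0.03],[0.105,0,-0.004,0,0.03],[0.13,0,-0.004,0,0.03],[0.155,0,-0.004,0,0.03],[0.18,0,-0.004,0,0.03],[0.205,0,-0.004,0,0.03],[0.23,0,-0.004,0,0.03],[0.24,0,-0.004,0,0.03],[0.24,0,-0.004,0,0.03]]

```text
t: 4.95
tcp_pos: [0.434, 0.0085, 0.0302]
eef_rot: [0.684, 0.73, -0.0, 0.0]
contact_force: [0.2, -0.9, -1.3]
width: 0.623
grip_force: 62.9
```

Run:
```python
from h import *
s=telemetry.observe();print(s)
cv2.imwrite("pics/t2.png",cv2.resize(vision.get_image("top")[120:300,80:430],None,fx=2.2,fy=2.2,interpolation=cv2.INTER_CUBIC))
```

```text
{'t': 4.95, 'joints': array([ 0.48646334,  0.20970086, -0.64651352,  2.1228173 ,  0.16685394,
        0.85761679, -0.19425308]), 'joint_velocities': array([ 0.02165471,  0.00358784,  0.02256925, -0.00394764,  0.00464041,
        0.00068948,  0.01585343]), 'joint_efforts': array([-1.22199364e+00, -3.96019363e+01, -4.88528073e+00, -3.04274011e+01,
       -4.78800572e-02, -7.75591121e-03, -3.07112960e-01]), 'tcp_pos': array([0.4340271 , 0.00851502, 0.03024028]), 'eef_rot': array([ 6.83775584e-01,  7.29692354e-01, -1.36135686e-04,  2.28636338e-05]), 'contact_force': array([ 0.24346553, -0.93277231, -1.26341346]), 'torque': array([ 0.08369347, -0.02578746, -0.01680481]), 'grip_force': 62.92189836502075, 'width': 0.6229423071785707}
```

View pics/t2.png

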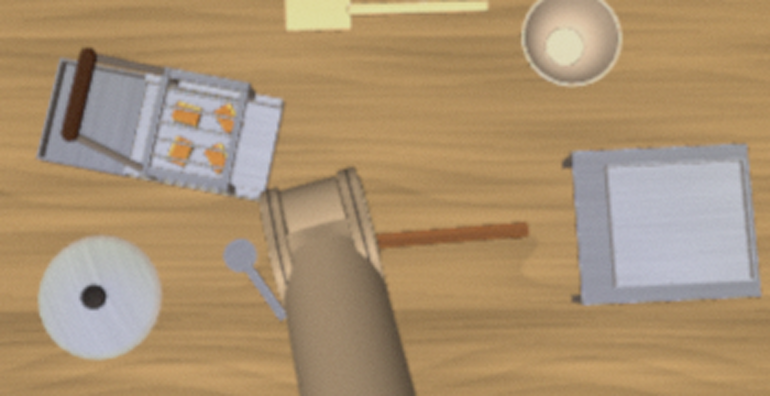

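The brush is clear of the riser, with its handle at (380,240) to (527,229). Next I'll bring it onto the cutter's axis and put it down.

Call:
apply_moves:
  plan:
    - [[0,0,-0.012,0,0.03],[-0.001,0.015,-0.012,2,0.03],[-0.002,0.035,-0.012,5,0.03],[-0.004,0.055,-0.012,8,0.03],[-0.005,0.075,-0.012,11,0.03],[-0.0065,0.095,-0.012,14,0.03],[-0.007,0.105,-0.012,15.1,0.03],[-0.007,0.105,-0.012,15.1,0.03],[-0.007,0.105,-0.004,15.1,0.03],[-0.007,0.105,0.002,15.1,0.03],[-0.007,0.105,0.004,15.1,0.03],[-0.007,0.105,0.004,15.1,0.03]]

```text
t: 6.5
tcp_pos: [0.5388, 0.0074, 0.0274]
eef_rot: [0.774, 0.633, -0.001, 0.0]
contact_force: [-10.1, -1.7, 20.2]
width: 0.624
grip_force: 66.2
```

Call:
apply_moves:
  plan:
    - [[0,0,-0.002,0,0.03],[0,0,-0.002,0,0.085],[0,0,-0.002,0,0.085],[0,0,-0.002,0,0.085],[0,0,-0.002,0,0.085],[0,0,-0.03,0,0.085],[0,0,-0.07,0,0.085],[-0.03,0,-0.1,0,0.085],[-0.07,0,-0.12,0,0.085],[-0.12,0,-0.12,0,0.085],[-0.16,0,-0.12,0,0.085],[-0.175,0,-0.12,0,0.085],[-0.175,0,-0.12,0,0.085],[-0.175,0,-0.12,0,0.085]]

```text
t: 8.25
tcp_pos: [0.5053, -0.1621, 0.1463]
eef_rot: [0.774, 0.634, 0.0, -0.0]
contact_force: [0.3, 0.9, -0.1]
width: 0.994
grip_force: 0.0
```

Run:
```python
from h import *
s=telemetry.observe();print(s["t"],s["tcp_pos"],s["eef_rot"],s["width"])
cv2.imwrite("pics/w3.png",cv2.resize(vision.get_image("wrist"),None,fx=1.5,fy=1.5))
```

```text
8.25 [ 0.50529213 -0.16206257  0.14631296] [ 7.73543972e-01  6.33742533e-01  2.99989207e-04 -1.89221695e-04] 0.9942531012551351
```

View pics/w3.png

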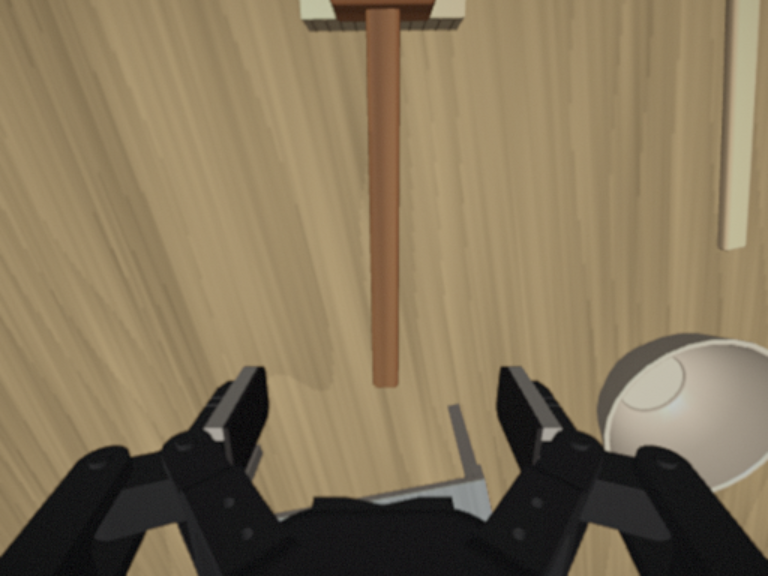

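The brush lies level, with its handle from (383,10) to its end at (386,386), centred between the fingers.

Run:
```python
from h import *
s=telemetry.observe()
P=[wpx((np.array(u)+.5)/1.5-.5,z,s) for u,z in (((383,12),.048),((386,386),.048),((302,22),.026),((465,20),.026))]
print(np.round(P,4)); d=P[0]-P[1];yaw=np.arctan2(d[1],d[0]);print(np.degrees(yaw),np.linalg.norm(d))
hd=P[1][:2]+.245*np.array([np.cos(yaw),np.sin(yaw)]);g=P[1][:2]+.07*np.array([np.cos(yaw),np.sin(yaw)])
c,sn=np.cos(-.199),np.sin(-.199)
for w in(hd,g): w2=w-[.5727,.1749]; print(w,c*w2[0]+sn*w2[1],-sn*w2[0]+c*w2[1])
a=2*np.arctan2(s["eef_rot"][1],s["eef_rot"][0]);ex=np.array([np.cos(a),np.sin(a)]);ey=np.array([np.sin(a),-np.cos(a)])
print(np.degrees(a),(g-s["tcp_pos"][:2])@ex,(g-s["tcp_pos"][:2])@ey)
```

```text
[[ 0.5353 -0.0147  0.048 ]
 [ 0.4938 -0.2319  0.048 ]
 [ 0.4908 -0.0044  0.026 ]
 [ 0.5811 -0.0216  0.026 ]]
79.1914441332645 0.22113187201824078
[0.53978978 0.00870876] 0.0005934777015933965 -0.16941740719450796
[ 0.50697238 -0.16318661] 0.0024055900456661505 -0.3444080247968596
78.67200028399208 -0.0007843564875961893 0.0018739226960225817
```

Call:
apply_moves:
  plan:
    - [[-0.001,0.0015,0.04,-0.4,0.085],[-0.001,0.0015,0.08,-0.4,0.085],[-0.001,0.0015,0.11,-0.4,0.06],[-0.001,0.0015,0.126,-0.4,0.05],[-0.001,0.0015,0.126,-0.4,0.05],[-0.001,0.0015,0.126,-0.4,0.0],[-0.001,0.0015,0.126,-0.4,0.0],[-0.001,0.0015,0.126,-0.4,0.0],[-0.001,0.0015,0.126,-0.4,0.0],[-0.001,0.0015,0.126,-0.4,0.0],[-0.001,0.0015,0.126,-0.4,0.0],[-0.001,0.0015,0.126,-0.4,0.0]]
  force: 100

```text
t: 9.8
tcp_pos: [0.507, -0.1655, 0.0218]
eef_rot: [0.772, 0.636, 0.0, 0.001]
contact_force: [-1.0, -0.0, 7.0]
width: 0.19
grip_force: 97.8
```

Call:
apply_moves:
  plan:
    - [[0,0,-0.01,0,0],[0,0,-0.025,0,0],[0,-0.002,-0.035,0.6,0],[0.02,-0.002,-0.035,0.6,0],[0.04,-0.002,-0.035,0.6,0],[0.05,-0.002,-0.035,0.6,0],[0.05,-0.002,-0.035,0.6,0]]

```text
t: 10.68
tcp_pos: [0.5138, -0.1154, 0.0557]
eef_rot: [0.775, 0.632, 0.0, 0.0]
contact_force: [-0.2, -0.8, -1.1]
width: 0.19
grip_force: 97.6
```

Run:
```python
from h import *
s=telemetry.observe();print(s["t"],s["tcp_pos"],s["eef_rot"],s["contact_force"],s["torque"])
a=vision.get_image("scene")[90:250,180:400];b=vision.get_image("wrist")
cv2.imwrite("pics/s4.png",np.vstack([cv2.resize(a,(450,327),interpolation=cv2.INTER_CUBIC),cv2.resize(b[:220],(450,193))]))
cv2.imwrite("pics/s4full.png",a)
```

```text
10.675 [ 0.51384535 -0.11542882  0.05565222] [7.75043803e-01 6.31907479e-01 5.96977057e-05 1.95297656e-04] [-0.19754842 -0.75361899 -1.06575699] [-0.21989262  0.00283463  0.01693778]
```

View pics/s4.png

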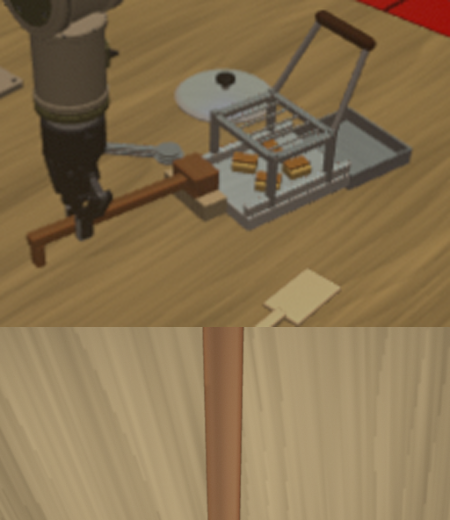

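The scene shows the brush level, with its head just in front of the bed's open end and below the frame.

Call:
apply_moves:
  plan:
    - [[0,0,-0.002,0,0],[0.015,0,-0.002,0,0],[0.03,0,-0.002,0,0],[0.045,0,-0.002,0,0],[0.045,0,0.001,0,0],[0.045,0,0.001,0,0]]

```text
t: 11.52
tcp_pos: [0.5225, -0.0719, 0.0539]
eef_rot: [0.775, 0.632, -0.0, -0.0]
contact_force: [0.5, 0.0, -2.6]
width: 0.193
grip_force: 97.6
```

Call:
apply_moves:
  plan:
    - [[0.012,0,0,0,0],[0.024,0,0,0,0],[0.036,0,0,0,0],[0.048,0,0,0,0],[0.06,0,0,0,0],[0.072,0,0,0,0],[0.084,0,0,0,0],[0.096,0,0,0,0],[0.108,0,0,0,0],[0.12,0,0,0,0],[0.132,0,0,0,0],[0.144,0,0,0,0],[0.152,0,0,0,0],[0.158,0,0,0,0],[0.164,0,0,0,0],[0.164,0,0,0,0],[0.164,0,0,0,0]]

```text
t: 13.65
tcp_pos: [0.556, 0.0885, 0.0543]
eef_rot: [0.775, 0.631, -0.0, 0.0]
contact_force: [-0.9, -0.4, -1.2]
width: 0.189
grip_force: 97.6
```

Run:
```python
from h import *
a=vision.get_image("scene")[90:230,240:400];b=vision.get_image("top")[120:230,80:240]
cv2.imwrite("pics/s5.png",np.vstack([cv2.resize(a,None,fx=2.3,fy=2.3,interpolation=cv2.INTER_CUBIC),cv2.resize(b,None,fx=2.3,fy=2.3,interpolation=cv2.INTER_CUBIC)]))
```

```text
(no output)
```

View pics/s5.png

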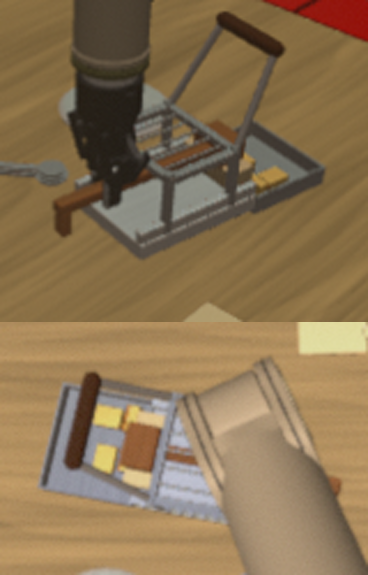

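The rinds are over the edge: two or three are visible in the tray, one tilted at the head's front. I'll draw back and look.

Call:
apply_moves:
  plan:
    - [[0.005,0,0,0,0],[0.005,0,0,0,0],[-0.015,0,0,0,0],[-0.04,0,0,0,0],[-0.065,0,0,0,0],[-0.09,0,0,0,0],[-0.11,0,0,0,0],[-0.11,0,0,0,0]]

```text
t: 14.75
tcp_pos: [0.5336, -0.0205, 0.0543]
eef_rot: [0.776, 0.63, -0.0, 0.0]
contact_force: [0.2, 0.0, -2.5]
width: 0.19
grip_force: 97.6
```

Run:
```python
from h import *
a=vision.get_image("scene")[90:210,270:400];b=vision.get_image("top")[130:220,90:220]
cv2.imwrite("pics/s6.png",np.vstack([cv2.resize(a,None,fx=2.8,fy=2.8,interpolation=cv2.INTER_CUBIC),cv2.resize(b,None,fx=2.8,fy=2.8,interpolation=cv2.INTER_CUBIC)]))
```

```text
(no output)
```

View pics/s6.png

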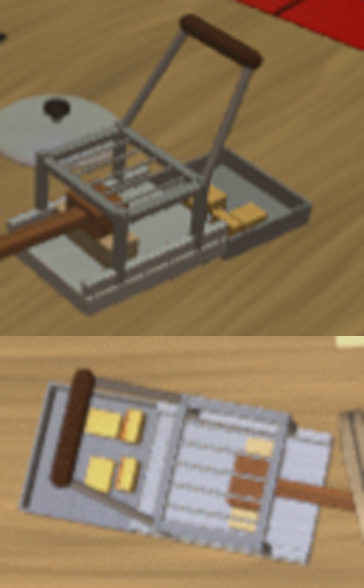

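Four rinds are in the tray, at (102,422), (130,425), (100,473) and (127,473) in the lower image, and the bed is empty. I'll check the rear two against the bed's edge numerically.

Run:
```python
from h import *
c,sn=np.cos(-.199),np.sin(-.199)
for u in ((143,424),(138,475),(117,410),(118,460)):
  for z in (.022,.034):
    w=px("top",(90+u[0]/2.8,130+(u[1]-336)/2.8),z)[:2]-[.5727,.1749]; print(u,z,c*w[0]+sn*w[1],-sn*w[0]+c*w[1])
```

```text
(143, 424) 0.022 0.04341266677869763 0.10882438606269812
(143, 424) 0.034 0.04170367726865121 0.10562274632443433
(138, 475) 0.022 -0.009593779277053224 0.10193406513727753
(138, 475) 0.034 -0.0108434756809369 0.09879212902254973
(117, 410) 0.022 0.052614149386350464 0.1384627522820984
(117, 410) 0.034 0.05082543037465584 0.13500430043331915
(118, 460) 0.022 0.0016953752522443424 0.12559873597429533
(118, 460) 0.034 0.0003478599747041046 0.12225174894625745
```

Call:
apply_moves:
  plan:
    - [[-0.02,0,-0.001,0,0],[-0.045,0,-0.001,0,0],[-0.07,0,-0.001,0,0],[-0.095,0,-0.001,0,0],[-0.12,0,-0.001,0,0],[-0.145,0,-0.001,0,0],[-0.155,0,-0.001,0,0],[-0.155,0,0.005,0,0],[-0.155,0,0.013,0,0],[-0.155,0,0.021,0,0],[-0.155,0,0.027,0,0],[-0.155,0,0.03,0,0],[-0.155,0,0.032,0,0],[-0.155,0,0.033,0,0],[-0.155,0,0.033,0,0]]

```text
t: 16.73
tcp_pos: [0.5025, -0.1707, 0.0219]
eef_rot: [0.775, 0.631, -0.0, 0.0]
contact_force: [-1.9, 1.3, 4.5]
width: 0.194
grip_force: 98.4
```

Contact with the counter is light. Next I'll release slowly, lift clear and look.

Call:
apply_moves:
  plan:
    - [[0,0,0,0,0.03],[0,0,0,0,0.05],[0,0,0,0,0.06],[0,0,0,0,0.06],[0,0,0,0,0.06],[0,0,-0.03,0,0.07],[0,0,-0.07,0,0.085],[0,0,-0.12,0,0.085],[0,0,-0.16,0,0.085],[-0.05,-0.05,-0.2,0,0.085],[-0.1,-0.1,-0.22,0,0.085],[-0.13,-0.13,-0.22,0,0.085],[-0.13,-0.13,-0.22,0,0.085],[-0.13,-0.13,-0.22,0,0.085]]

```text
t: 18.48
tcp_pos: [0.3488, -0.2716, 0.2415]
eef_rot: [0.776, 0.631, 0.0, 0.0]
contact_force: [0.6, 0.4, 0.2]
width: 0.997
grip_force: 0.0
```

Run:
```python
from h import *
print(telemetry.observe()["t"])
a=vision.get_image("scene");b=vision.get_image("top")
cv2.imwrite("pics/s7.png",np.hstack([cv2.resize(a[90:320,40:400],(400,256)),cv2.resize(b[100:300,80:430],(400,229)).copy() if 0 else cv2.resize(b[100:324,80:430],(400,256))]))
```

```text
18.475
```

View pics/s7.png

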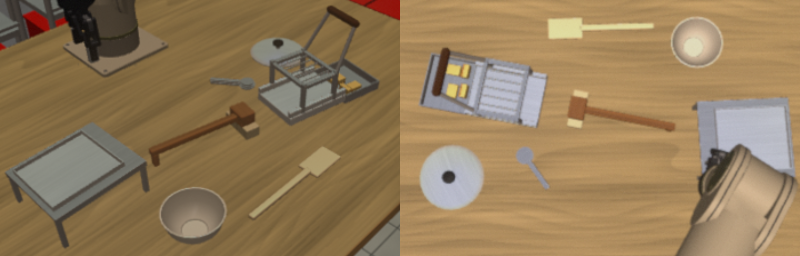

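The brush stands level on the counter, clear of the riser: head at (578,108), handle end at (672,127). The rinds are in the tray and everything else is undisturbed.

```bash
python3 -c "
from workcell import hand_in
print(hand_in())"
```

```text
the job is handed in; nothing more can be done
None
```

The job is handed in at about 18.5 s on the robot's clock: all four rinds are in the catch tray, and the brush is back on the counter, level on its bristles and clear of the riser, with the bowl, pot lid, spatula and spoons looking unmoved in the last pictures.

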